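# Hold the lid over the sterile instrument box

## Robot

A 7-joint arm with a two-finger parallel gripper is mounted at the origin on the work surface. World frame = base frame: x ahead of the robot, y to its left, z up, the work surface at z = 0. Lengths are in m, angles in rad, forces in N, time in s.
With the tool pointing down it reaches from about 0.35 to 0.9 m from the base axis. Payload 7.2 kg.
Tool frame: the origin (TCP) lies at the very end of the fingers, on their centre line; the grasp point (between the pads) lies 19 mm behind it (arm.hold_point_z is the distance from the TCP to the grasp point, in m); z points along the fingers, x is the direction in which the jaws open and shut, and the axes are right-handed (so a half turn about z gives the same grasp; the last joint's range is limited). The gripper opens to 88 mm and grips with 3 to 60 N. Pads are 20 mm wide; open, the fingers measure 115 mm over their backs; the gripper's body (75 mm by 178 mm) begins 61 mm behind the grasp point.
Start: joints at [-1.387, 0.411, -0.013, 1.596, 0.006, 1.134, -0.082], TCP at [0.156, 0.605, 0.223] pointing down, gripper open.
Joint ranges: [-2.95, 2.95], [-0.29, 1.99], [-1.47, 1.44], [0.14, 2.54], [-1.03, 4.17], [0.13, 1.85], [-2.86, 2.86]. Speed limits (rad/s): [2.39, 2.39, 3.01, 3.01, 3.14, 3.14, 3.14].

## Interface

Orientations are given as a unit quaternion [w, x, y, z].
In Python, from plant import arm gives the robot as it stands.
- The arm moves only by the shell command python3 -m creep 'ROWS' [FORCE]. ROWS is JSON, a list of rows, each a list of 7 numbers: the closure, from -1 (fully open) to 1 (shut), then the shift along the tool's x, y, z in m, then the turn, a rotation vector about the tool's x, y, z in rad. A call has 1 to 8 rows; each row shifts and turns the commanded pose from where the row before left it, along the tool's axes as they then stand; what a row does not reach is not made up. A row lasts 1/10 s, in which the tool goes at most 50 mm and 8.59 degrees, less where a joint would pass 70% of its speed; a pose out of reach is approached as far as the arm can. A call is refused whole if a number of a shift passes 0.05 or a number of a turn 0.15, either way. A call with a gripper value outside its range is refused whole. The fingers move at their own pace and stop on an object; FORCE is the grip in N (left out, the last holds). Time passes only in rows, so rows that do not move let the fingers close. It gives the time, the measured TCP pose, the force and the opening at its end, in the units of the state.
- arm.observe(): the state, without advancing time (a new reading comes with each control period).
- arm.get_image(name): name is "scene" or "top"; returns a dict with "img" (420x560x3 uint8, red, green, blue), "z_map" (420x560 float32, m along the optical axis (not along the pixel's ray), 0 where there is no reading), "vertical_fov" (degrees; the focal length in pixels is half the picture's height over the tangent of half this angle, whatever the lens; pixels are square), "cx", "cy" (the principal point, pixels), "origin" and "orientation" of the camera in the world. Camera axes: x right, y up, looking along -z (the intrinsics and any distortion apply to the point x, -y, -z); pixel columns grow to the right and rows downward; lengths in m; the calibration is good to about 2 mm. A picture is of the moment at which its call begins.
- arm.close_job(): hands the job in, once; it reports no verdict.
The state is a dict: "time_s": time; "joint_pos": joint angles; "qvel": joint speeds; "joint_torque": joint torques, N m; "tcp_pos": TCP position; "tcp_rot": TCP orientation; "contact_force": force on the tool from outside, world axes, zero at the start; "torque": the same for the moment, N m; "width": opening from 0.0 (shut) to 1.0 (fully open).
Only numpy, scipy, OpenCV 4.12 (cv2) and the standard library are available. Lean on these libraries where they do the work, as an engineer would, in place of code of your own. Each camera call takes 0.05 s, during which the arm holds its last target. There are 200 camera calls.

## Task

Take the rectangular lid by its handle from the metal drying tray and carry it, underside down and roughly level, over the test-tube rack to the open rectangular instrument box, without bumping it into anything. Stop with it hanging level about 20 mm (a finger's breadth) above the box's rim, centred and lined up with the box's sides as if about to close it but not touching, so that I can slip the sterility indicator in under it. Finish while holding the lid still there: do not put it down or let go, and leave the box and everything else on the bench where they stand.

Things in the scene. Friction and masses are not known exactly. Their poses are not given: they have to be found in the camera images.
- lid_grip (a point): Centre of the handle on the rectangular steel lid, 38 mm above the lower edge of the lid's rim, on its centre line. The handle is a level bar along the lid's x, 92 mm long, 16 mm wide (along y) and 8 mm high, on a leg at each end (80 mm free between them), with 21 mm of free height between it and the lid's top. Axes as the lid's; z up.
- box_lid: The rectangular steel lid, lying underside down on the drying tray beside a round lid: 210 mm (its x) by 110 mm (its y), 12 mm deep, a flat top with a turned-down rim. Its origin is the centre of its underside, at the lower edge of its rim. Loose, about 0.2 kg, balanced about its handle; both ends are alike.
- box: The open rectangular stainless instrument box with scissors and forceps lying low inside: 200 mm (its x) by 100 mm (its y), rim 50 mm above its underside, walls 2 mm. Origin at the centre of its underside, z up. Stands loose on the bench, on the robot's right; the two ends are alike. The lid overhangs it by 5 mm all round.
- tray: The metal drying tray, 300 mm (its x) by 270 mm (its y), rim 20 mm high, floor 3 mm, fixed to the bench on the robot's left; origin at the centre of its underside. It carries the rectangular lid and the round lid.
- rack: White test-tube rack with stoppered tubes standing between tray and box, fixed: 260 mm (its x, pointing away from the robot) by 70 mm (its y), tubes reach 125 mm above the bench. Origin at the centre of its underside.
- jar: Bystander: round open steel jar, 91 mm across, 70 mm high, loose, near the box. Origin at the centre of its underside.
- jar_lid: Bystander: the jar's round lid, 96 mm across, with a black knob on top, 42 mm high in all, loose on the tray. Origin at the centre of its underside.
- wash_bottle: Bystander: white wash bottle with a red cap, 70 mm across, 199 mm high, loose, beyond the rack. Origin at the centre of its underside.
- reagent_bottle: Bystander: amber bottle with a blue cap, 72 mm across, 142 mm high, loose, beyond the rack. Origin at the centre of its underside.
- beaker: Bystander: small glass beaker, 53 mm across, 70 mm high, loose, beyond the box. Origin at the centre of its underside.
- petri_stack: Bystander: stack of clear dishes, 61 mm across, 43 mm high, loose, on the robot's side of the rack. Origin at the centre of its underside.
- table: The white bench top, its surface at height 0.
Not all that is in view belongs to the job. Leave any green look-alike of the box alone.

How it is judged:
On the way, in this order (a step that is already met when the one before it is completed fails the run):
1. the rectangular lid is held in the fingers, lifted clear of the tray (contact force between the fingers and box_lid above 1 N and contact force between box_lid and tray below 0.05 N and z of box_lid in the frame of tray above 0.05 m), for 0.1 s.
2. the lid passes over the test-tube rack, above the tubes (contact force between the fingers and box_lid above 1 N and z of box_lid in the frame of rack above 0.125 m and y of box_lid in the frame of rack between -0.05 and 0.05 m and x of box_lid in the frame of rack between -0.18 and 0.18 m), for 0.04 s.
At the end, for the whole second after the job is handed in: The fingers hold the rectangular lid still and level (within 6 degrees), its rim 7 to 35 mm above the box's rim, its centre within 12 mm of the box's centre and its long sides within 7 degrees of the box's, touching nothing but the fingers; the box stands within 12 mm of where it was (contact force between the fingers and box_lid above 1 N and z of box_lid in the frame of box between 0.057 and 0.085 m and horizontal distance between box_lid and box below 0.012 m and angle between the x axis of box_lid and the x axis of box, either way round below 0.12 rad and angle between box_lid's own z axis and vertical below 0.1 rad and contact force between box_lid and box below 0.05 N and contact force between box_lid and jar below 0.05 N and contact force between box_lid and tray below 0.05 N and contact force between box_lid and rack below 0.05 N and contact force between box_lid and table below 0.05 N and linear speed of box_lid below 0.02 m/s and angular speed of box_lid below 0.15 rad/s and distance of box from where it was at the start of the episode below 0.012 m); the arm keeps its last pose, push and grip.
It fails at once if the lid bumps into the box, the jar, the rack, the bench or another bystander (over 1 N) (contact force between box_lid and box above 1 N or contact force between box_lid and jar above 1 N or contact force between box_lid and rack above 1 N or contact force between box_lid and table above 1 N or contact force between box_lid and jar_lid above 1 N or contact force between box_lid and wash_bottle above 1 N or contact force between box_lid and reagent_bottle above 1 N or contact force between box_lid and beaker above 1 N or contact force between box_lid and petri_stack above 1 N).
It fails at once if the lid is tipped more than 20 degrees (angle between box_lid's own z axis and vertical above 0.35 rad).
It fails at once if the robot knocks the tube rack (over 5 N) (contact force between any of the arm, the fingers and rack above 5 N).
It fails at once if the box or another thing on the bench is shifted more than 20 mm (distance of any of box, jar, jar_lid, wash_bottle, reagent_bottle, beaker, petri_stack from where it was at the start of the episode above 0.02 m).
It also fails if it takes over 48 s, if anything falls off the work surface, if the arm or the gripper's body presses on something with over 40 N, if the wrist force passes 120 N, or if a joint passes its speed limit or range.

## Working session

There is one attempt and no reset: what is moved stays moved. The work goes in short steps, Python scripts to look and compute and a shell command to move; the robot and the scene stay as the last step left them, time stands still between calls to the robot, and variables do not carry over. Pictures are saved under pics/ and viewed, about 8 in all and at most 12, crops included, and the job is handed in when it is done.

```bash
mkdir -p pics
python3 - <<'E'
from plant import arm
import cv2,pickle
s=arm.observe();print(s)
d={}
for n in("scene","top"):
    r=arm.get_image(n);d[n]=r
    print(n,{k:v for k,v in r.items() if k not in("img","z_map")})
    cv2.imwrite(f"pics/{n}0.png",r["img"][:,:,::-1])
pickle.dump(d,open("im0.pkl","wb"))
print(arm.hold_point_z)
E
```

```text
{'time_s': 0.0, 'joint_pos': array([-1.38721045,  0.41192045, -0.01270428,  1.59703456,  0.00558716,
        1.13430426, -0.08217936]), 'qvel': array([ 0.00011703, -0.00099518, -0.00085453, -0.00139149,  0.00137054,
        0.00072659,  0.00132671]), 'joint_torque': array([-3.32082791e-04, -5.87957704e+01,  6.41721133e-01, -2.91064811e+01,
       -5.37423429e-02,  1.81322865e-02,  1.31402185e-04]), 'tcp_pos': array([0.15562384, 0.60479078, 0.2218002 ]), 'tcp_rot': array([ 5.40987995e-04,  7.90285209e-01,  6.12738626e-01, -6.10336351e-04]), 'contact_force': array([ 0.24072981, -0.38806833,  0.61440869]), 'torque': array([-0.00032596,  0.02566832,  0.00099268]), 'width': 1.0024678686036534}
scene {'vertical_fov': 55.183802121267256, 'cx': 278.53154102393427, 'cy': 211.8571422777835, 'origin': array([ 0.94812511, -0.40552627,  0.8934278 ]), 'orientation': array([0.87904695, 0.22882482, 0.11317698, 0.40262468])}
top {'vertical_fov': 42.91906422973332, 'cx': 287.6857477480568, 'cy': 219.90594503232552, 'origin': array([ 0.39424968, -0.09551834,  1.37180802]), 'orientation': array([-0.70258584, -0.05916767,  0.04775629,  0.70752502])}
0.0187
```

View pics/top0.png

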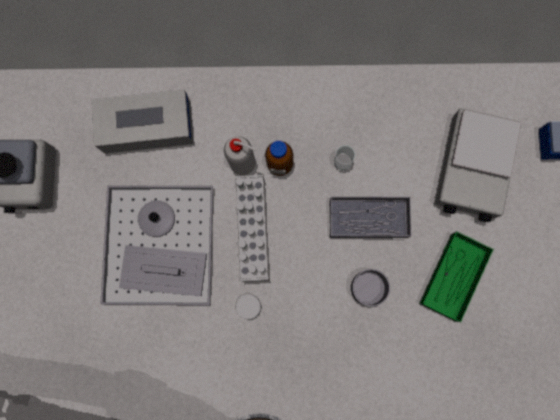

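View pics/scene0.png

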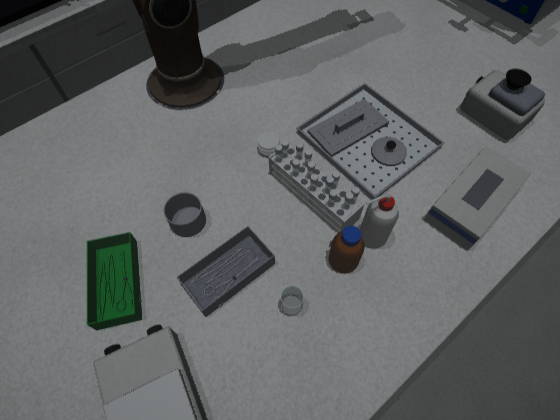

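Top view: the lid is at about (163,270) with its handle at (160,270), the round lid at (155,218), the rack at (252,228), the box at (369,217), the jar at (369,287), and the green decoy at (456,276). The scene view agrees. Next I measure with depth and rays.

```bash
cat > h.py <<'E'
import numpy as np,cv2
from scipy.spatial.transform import Rotation as R
def cam(r):
    f=210/np.tan(np.radians(r["vertical_fov"]/2));w,x,y,z=r["orientation"]
    return f,R.from_quat([x,y,z,w]).as_matrix()
def cloud(r):
    f,M=cam(r);v,u=np.mgrid[:420,:560];z=r["z_map"]
    P=np.stack([(u-r["cx"])/f*z,-(v-r["cy"])/f*z,-z],-1)@M.T+r["origin"]
    P[z<=0]=np.nan;return P
def proj(r,p):
    f,M=cam(r);q=(np.asarray(p)-r["origin"])@M
    return np.stack([r["cx"]+f*q[...,0]/-q[...,2],r["cy"]-f*q[...,1]/-q[...,2]],-1)
def rect(xy):
    (c,s,a)=cv2.minAreaRect((np.asarray(xy)*1000).astype(np.float32))
    if s[0]<s[1]: s=s[::-1];a+=90
    return np.round(c,1),np.round(s,1),round((a+90)%180-90,2)
E
python3 - <<'E'
import pickle
from h import *
d=pickle.load(open("im0.pkl","rb"))
for n in d:
    r=d[n];P=cloud(r);z=P[...,2]
    ok=np.isfinite(z);print(n,"valid",ok.mean().round(3),"table z",np.round(np.nanpercentile(z,[5,25,50]),4))
    if n=="top":
        B=dict(tray=(100,180,216,308),lid=(112,238,214,300),rack=(232,172,272,284),box=(324,192,416,242),jar=(347,265,392,310))
        for k,(a,b,c,e) in B.items():
            Q=P[b:e,a:c].reshape(-1,3);Q=Q[np.isfinite(Q[:,2])]
            print(k,"z pct",np.round(np.percentile(Q[:,2],[1,10,30,50,70,90,99]),3))
            lo,hi={"tray":(.012,.3),"lid":(.011,.022),"rack":(.05,.2),"box":(.035,.07),"jar":(.05,.09)}[k]
            m=(Q[:,2]>lo)&(Q[:,2]<hi);print("  ",m.sum(),rect(Q[m,:2]))
            if k=="lid":
                m=(Q[:,2]>.028)&(Q[:,2]<.06);print("  handle",m.sum(),rect(Q[m,:2]),np.median(Q[m],0),Q[m].max(0))
        g=(150,255,172,262)
E
python3 -c "
from h import *;im=cv2.imread('pics/top0.png');a=cv2.resize(im[180:310,95:225],None,fx=4,fy=4,interpolation=2);b=cv2.resize(im[185:250,320:420],None,fx=2.8,fy=2.8,interpolation=2)
o=np.zeros((520,800,3),np.uint8);o[:520,:520]=a;o[:182,520:800]=b;cv2.imwrite('pics/crop.png',np.clip(o*1.6,0,255))"
```

```text
scene valid 0.996 table z [-7.495e-01 -1.300e-03  6.000e-04]
top valid 0.996 table z [-0.7539 -0.0043 -0.0011]
tray z pct [-0.006 -0.002  0.002  0.005  0.013  0.019  0.044]
   5118 (array([542.9, 260.3]), array([307.2, 278.2]), -0.76)
lid z pct [-0.004 -0.     0.004  0.012  0.015  0.019  0.046]
   3048 (array([482.1, 238.1]), array([232.1, 149. ]), 88.16)
  handle 245 (array([483.4, 195.6]), array([183.9,  77.6]), -67.53) [0.47569243 0.24397296 0.04412325] [0.55437456 0.29287274 0.05233271]
rack z pct [-0.007 -0.003  0.003  0.07   0.073  0.121  0.127]
   2827 (array([577.1,  14.5]), array([260.6,  69.4]), 2.93)
box z pct [-0.006 -0.002  0.001  0.004  0.007  0.029  0.051]
   382 (array([ 606.3, -281.5]), array([200.4, 101. ]), 89.31)
jar z pct [-0.007 -0.004 -0.001  0.002  0.005  0.055  0.071]
   218 (array([ 428.9, -274.5]), array([89.3, 89. ]), -2.34)[ WARN:0@0.295] global loadsave.cpp:1063 imwrite_ Unsupported depth image for selected encoder is fallbacked to CV_8U.
```

View pics/crop.png

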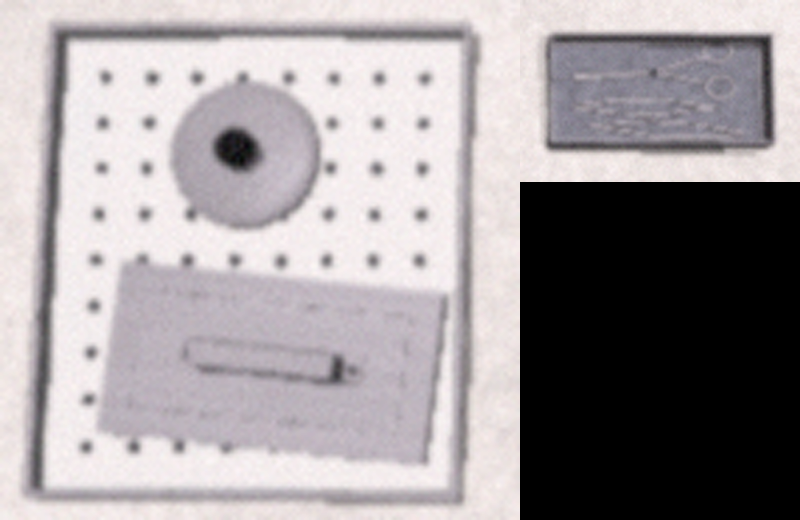

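Crop: lid corners at crop pixels (120,262), (447,294), (425,463) and (98,432). The handle bar runs from about (185,350) to (340,368). I cast these onto their planes.

Run:
```python
import pickle
from h import *
d=pickle.load(open("im0.pkl","rb"));r=d["top"];f,M=cam(r)
def ray(uv,z):
    uv=np.atleast_2d(uv);D=np.c_[(uv[:,0]-r["cx"])/f,-(uv[:,1]-r["cy"])/f,-np.ones(len(uv))]@M.T
    return (r["origin"]+D*((z-r["origin"][2])/D[:,2:]))[:,:2]
c=np.array([[120,262],[447,294],[425,463],[98,432]])/4.+[95,180]-.4
X=ray(c,.015);print("lid corners",X.round(4).tolist(),rect(X),X.mean(0))
print("edges",[np.linalg.norm(X[i]-X[i-1]).round(4) for i in range(4)])
h=np.array([[185,355],[340,367]])/4.+[95,180]-.4
X=ray(h,.045);print("handle",X,X.mean(0))
lid_c=ray(c,.015).mean(0)
for n in d:
    P=cloud(d[n]).reshape(-1,3);k=(np.hypot(*(P[:,:2]-lid_c).T)<.06)&(P[:,2]>.032)&(P[:,2]<.06)
    Q=P[k];print(n,k.sum(),Q.mean(0),rect(Q[:,:2]))
    for nm,c0 in dict(wash=(.76,.05),amber=(.75,-.05)).items(): pass
    k=(P[:,2]>.12)&(P[:,2]<.3)&(P[:,0]>.3)&(P[:,0]<.95)&(abs(P[:,1])<.15)
    print("tall",P[k].min(0),P[k].max(0))
from plant import arm
s=arm.observe();w,x,y,z=s["tcp_rot"];print(R.from_quat([x,y,z,w]).as_matrix().round(3))
```

```text
lid corners [[0.5394, 0.3445], [0.5173, 0.1339], [0.4106, 0.146], [0.4313, 0.3541]] (array([474.4, 244.8]), array([211.7, 108.5]), 84.01) [0.47467075 0.24460719]
edges [np.float64(0.1085), np.float64(0.2117), np.float64(0.1074), np.float64(0.2091)]
handle [[0.47773572 0.29169839]
 [0.4696427  0.19469931]] [0.47368921 0.24319885]
scene 183 [0.4755356  0.24091671 0.04361668] (array([475.1, 244.3]), array([94.6, 18.1]), 83.84)
tall [ 0.46063322 -0.07563841  0.12000746] [0.79206294 0.06908191 0.19965704]
top 241 [0.47560666 0.24465434 0.04389944] (array([476. , 246.4]), array([93. , 16.2]), 83.67)
tall [ 0.46460746 -0.07307912  0.12000293] [0.79009092 0.07747991 0.19989036]
[[ 0.249  0.968 -0.   ]
 [ 0.968 -0.249 -0.001]
 [-0.001  0.    -1.   ]]
```

```bash
python3 -m creep '[[-1,-0.022,0.033,0.004,0,0,0],[-1,-0.022,0.033,0.004,0,0,0],[-1,-0.022,0.033,0.004,0,0,0],[-1,-0.022,0.033,0.004,0,0,0],[-1,-0.022,0.033,0.004,0,0,0],[-1,-0.022,0.033,0.004,0,0,0],[-1,-0.022,0.033,0.004,0,0,0],[-1,-0.022,0.033,0.004,0,0,0]]' 25
python3 -m creep '[[-1,-0.022,0.033,0.004,0,0,0],[-1,-0.022,0.033,0.004,0,0,0],[-1,-0.022,0.033,0.004,0,0,0],[-1,-0.022,0.033,0.004,0,0,0],[-1,0,0,0,0,0,0.143],[-1,0,0,0,0,0,0.143],[-1,0,0,0,0,0,0.143],[-1,0,0,0,0,0,0.143]]'
python3 -m creep '[[-1,0,0,0,0,0,0.143],[-1,0,0,0,0,0,0.143],[-1,0,0,0,0,0,0.143],[-1,0,0,0,0,0,0.143],[-1,0,0,0,0,0,0.143],[-1,0,0,0,0,0,0.143],[-1,0,0,0,0,0,0],[-1,0,0,0,0,0,0]]'
cat > off.py <<'E'
# offset of TCP to target in tool axes: x y z heading(deg of tool x)
import sys
from h import *
from plant import arm
t=[float(a) for a in sys.argv[1:]]
s=arm.observe();w,x,y,z=s["tcp_rot"];M=R.from_quat([x,y,z,w]).as_matrix()
hd=np.degrees(np.arctan2(M[1,0],M[0,0]))
print("t",s["time_s"],"tcp",s["tcp_pos"].round(4),"F",s["contact_force"].round(2),"w",round(s["width"],3),"q",s["joint_pos"].round(2))
print("heading",hd.round(2),"tilt",np.degrees(np.arccos(-M[2,2])).round(2),"zaxis",M[:,2].round(4))
print("shift tool",((np.array(t[:3])-s["tcp_pos"])@M).round(4),"turn about tool z",round(np.radians(hd-t[3]),4))
E
python3 off.py 0.475 0.245 0.024 -6.1
```

```text
time_s: 0.9
tcp_pos: [0.3683, 0.3676, 0.1903]
tcp_rot: [0.0, 0.79, 0.613, -0.0]
contact_force: [0.0, 0.9, -0.5]
width: 1.002
time_s: 1.7
tcp_pos: [0.4733, 0.2506, 0.1743]
tcp_rot: [0.0, 0.932, 0.362, -0.0]
contact_force: [-0.1, 1.0, -0.1]
width: 1.0
time_s: 2.5
tcp_pos: [0.4732, 0.251, 0.1744]
tcp_rot: [0.0, 0.999, -0.053, -0.0]
contact_force: [-0.4, 0.0, -0.2]
width: 1.003
t 2.5 tcp [0.4732 0.251  0.1744] F [-0.43  0.03 -0.24] w 1.003 q [-0.95  0.32  0.46  1.89 -0.17  0.96 -0.51]
heading -6.1 tilt 0.03 zaxis [-3.e-04 -3.e-04 -1.e+00]
shift tool [0.0025 0.0058 0.1504] turn about tool z -0.0
```

```bash
python3 -m creep '[[-1,0.0025,0.0058,0.02,0,0,0],[-1,0,0,0.03,0,0,0],[-1,0,0,0.03,0,0,0],[-1,0,0,0.03,0,0,0],[-1,0,0,0.02,0,0,0],[-1,0,0,0.01,0,0,0],[-1,0,0,0.01,0,0,0],[-1,0,0,0,0,0,0]]'
python3 off.py 0.475 0.245 0.024 -6.1
```

```text
time_s: 3.3
tcp_pos: [0.4751, 0.2447, 0.024]
tcp_rot: [0.0, 0.998, -0.055, -0.0]
contact_force: [-0.7, -0.2, -0.2]
width: 1.008
t 3.3 tcp [0.4751 0.2447 0.024 ] F [-0.73 -0.24 -0.18] w 1.008 q [-0.85  0.54  0.37  2.01 -0.31  0.65 -0.39]
heading -6.3 tilt 0.06 zaxis [-9.e-04 -4.e-04 -1.e+00]
shift tool [-0.0001 -0.0003  0.    ] turn about tool z -0.0035
```

Run:
```python
from plant import arm
import cv2
r=arm.get_image("scene");cv2.imwrite("pics/s1.png",cv2.resize(r["img"][60:220,250:450,::-1],None,fx=3.5,fy=3.5,interpolation=2))
```

```text
(no output)
```

View pics/s1.png

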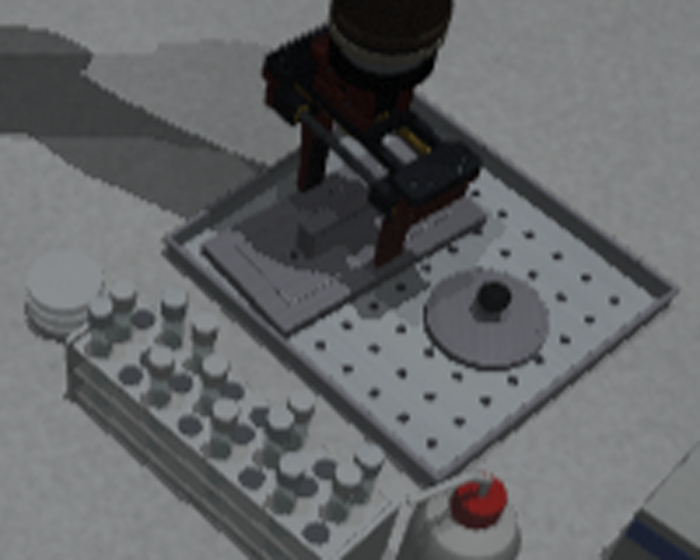

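The fingers straddle the handle, at about (300,180) and (390,250) in the crop, with the bar between them. Closing.

```bash
python3 -m creep '[[1,0,0,0,0,0,0],[1,0,0,0,0,0,0],[1,0,0,0,0,0,0],[1,0,0,0,0,0,0],[1,0,0,0,0,0,0],[1,0,0,0,0,0,0],[1,0,0,0,0,0,0],[1,0,0,0,0,0,0]]' 35
python3 off.py 0.475 0.245 0.024 -6.1
```

```text
time_s: 4.15
tcp_pos: [0.4753, 0.2449, 0.0246]
tcp_rot: [-0.0, 0.998, -0.055, 0.0]
contact_force: [-0.0, -0.3, -0.3]
width: 0.311
t 4.15 tcp [0.4753 0.2449 0.0246] F [-0.03 -0.27 -0.33] w 0.311 q [-0.85  0.54  0.37  2.01 -0.31  0.65 -0.39]
heading -6.36 tilt 0.0 zaxis [ 0.  0. -1.]
shift tool [-0.0003 -0.      0.0006] turn about tool z -0.0045
```

```bash
python3 -m creep '[[1,0,0,0,0,0,0],[1,0,0,0,0,0,0],[1,0,0,0,0,0,0],[1,0,0,0,0,0,0],[1,0,0,0,0,0,0],[1,0,0,0,0,0,0],[1,0,0,0,0,0,0],[1,0,0,0,0,0,0]]' 35
python3 off.py 0.475 0.245 0.024 -6.1
```

```text
time_s: 4.95
tcp_pos: [0.4752, 0.2449, 0.0246]
tcp_rot: [0.0, 0.998, -0.055, -0.0]
contact_force: [-1.0, -0.4, -1.0]
width: 0.178
t 4.95 tcp [0.4752 0.2449 0.0246] F [-1.03 -0.45 -0.96] w 0.178 q [-0.85  0.54  0.37  2.01 -0.31  0.65 -0.39]
heading -6.36 tilt 0.01 zaxis [-1.e-04 -0.e+00 -1.e+00]
shift tool [-0.0002 -0.0001  0.0006] turn about tool z -0.0046
```

Gripped at 15.7 mm, which matches the 16 mm bar. Lifting.

```bash
python3 -m creep '[[1,0,0,-0.005,0,0,0],[1,0,0,-0.01,0,0,0],[1,0,0,-0.02,0,0,0],[1,0,0,-0.025,0,0,0],[1,0,0,-0.03,0,0,0],[1,0,0,-0.03,0,0,0],[1,0,0,-0.03,0,0,0],[1,0,0,-0.02,0,0,0]]' 35
python3 -m creep '[[1,0,0,-0.01,0,0,0],[1,0,0,0,0,0,0],[1,0,0,0,0,0,0]]'
python3 off.py 0.52 -0.28 0.204 -0.7
python3 - <<'E'
from plant import arm
from h import *
r=arm.get_image("scene");cv2.imwrite("pics/s2.png",r["img"][:,:,::-1])
P=cloud(r).reshape(-1,3);k=(abs(P[:,0]-.475)<.13)&(abs(P[:,1]-.245)<.16)&(P[:,2]>.17)&(P[:,2]<.20)
print(k.sum(),rect(P[k,:2]));A=np.c_[P[k,:2]-[.475,.245],np.ones(k.sum())];print(np.linalg.lstsq(A,P[k,2],rcond=None)[0])
E
```

```text
time_s: 5.75
tcp_pos: [0.4759, 0.2449, 0.1976]
tcp_rot: [-0.001, 0.998, -0.056, 0.001]
contact_force: [0.2, 0.3, -4.1]
width: 0.181
time_s: 6.05
tcp_pos: [0.4748, 0.2447, 0.204]
tcp_rot: [0.0, 0.998, -0.055, -0.0]
contact_force: [-1.4, 0.0, -2.6]
width: 0.177
t 6.05 tcp [0.4748 0.2447 0.204 ] F [-1.4   0.03 -2.65] w 0.177 q [-0.95  0.29  0.48  1.86 -0.15  1.03 -0.52]
heading -6.35 tilt 0.05 zaxis [-8.e-04 -4.e-04 -1.e+00]
shift tool [1.030e-01 5.165e-01 2.000e-04] turn about tool z -0.0987
2239 (array([474.4, 244.7]), array([213. , 114.9]), 83.98)
[-0.02415755  0.00918829  0.19442216]
```

View pics/s2.png

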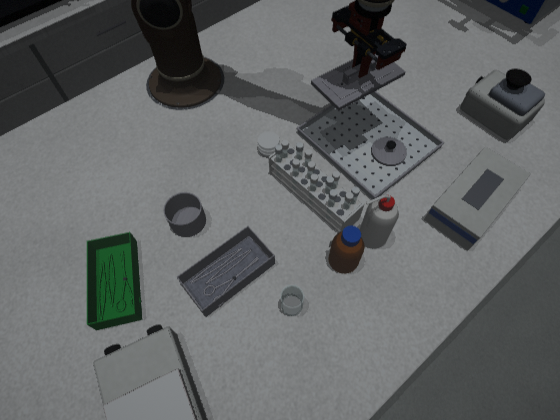

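The lid hangs level and centred in the gripper, at about (358,82), clear of the tray. The route over the rack is free, with the bottles well beyond it. Carrying.

```bash
python3 -m creep '[[1,0.004,0.01,0,0,0,0],[1,0.007,0.02,0,0,0,0],[1,0.011,0.03,0,0,0,0],[1,0.013,0.035,0,0,0,0],[1,0.013,0.035,0,0,0,0],[1,0.013,0.035,0,0,0,0],[1,0.013,0.035,0,0,0,0],[1,0.013,0.035,0,0,0,0]]'
python3 -m creep '[[1,0.013,0.035,0,0,0,0],[1,0.013,0.035,0,0,0,0],[1,0.013,0.035,0,0,0,0],[1,0.013,0.035,0,0,0,0],[1,0.013,0.035,0,0,0,0],[1,0.013,0.035,0,0,0,0],[1,0.011,0.03,0,0,0,0],[1,0.007,0.02,0,0,0,0]]'
python3 -m creep '[[1,0.002,0.005,0,0,0,0],[1,0,0,0,0,0,-0.03],[1,0,0,0,0,0,-0.04],[1,0,0,0,0,0,-0.025],[1,0,0,0,0,0,0],[1,0,0,0,0,0,0]]'
python3 off.py 0.606 -0.2815 0.204 -0.95
cat > look.py <<'E'
import sys
from plant import arm
from h import *
s=arm.observe();c=s["tcp_pos"]
for n in("scene","top"):
    r=arm.get_image(n);cv2.imwrite(f"pics/{n}_{sys.argv[1]}.png",r["img"][:,:,::-1])
    P=cloud(r).reshape(-1,3);zt=c[2]-.0095
    k=(abs(P[:,0]-c[0])<.08)&(abs(P[:,1]-c[1])<.13)&(abs(P[:,2]-zt)<.012)
    A=np.c_[P[k,:2]-c[:2],np.ones(k.sum())];g=np.linalg.lstsq(A,P[k,2],rcond=None)[0]
    print(n,"lid top",k.sum(),rect(P[k,:2]),"slope deg",np.degrees(g[:2]).round(2),"z",g[2].round(4))
    k=(abs(P[:,0]-.606)<.07)&(abs(P[:,1]+.2815)<.12)&(P[:,2]>.038)&(P[:,2]<.06)
    if k.sum()>20: print("   box rim",k.sum(),rect(P[k,:2]),np.percentile(P[k,2],90).round(4))
E
python3 look.py a
```

```text
time_s: 6.9
tcp_pos: [0.5354, -0.0008, 0.2039]
tcp_rot: [0.0, 0.998, -0.056, -0.001]
contact_force: [0.9, -0.4, -2.0]
width: 0.177
time_s: 7.7
tcp_pos: [0.6011, -0.2712, 0.2033]
tcp_rot: [0.001, 0.998, -0.057, -0.001]
contact_force: [0.5, 0.5, -1.3]
width: 0.176
time_s: 8.3
tcp_pos: [0.6039, -0.2717, 0.2047]
tcp_rot: [-0.0, 1.0, -0.008, 0.0]
contact_force: [0.6, 0.2, -1.5]
width: 0.183
t 8.3 tcp [ 0.6039 -0.2717  0.2047] F [ 0.56  0.22 -1.49] w 0.183 q [-0.04  0.54  0.59  1.55 -0.32  1.15  0.6 ]
heading -0.88 tilt 0.03 zaxis [ 1.e-04  5.e-04 -1.e+00]
shift tool [0.0023 0.0098 0.0007] turn about tool z 0.0012
scene lid top 3828 (array([ 603. , -271.1]), array([210.7, 112.2]), 89.08) slope deg [-0.94 -0.08] z 0.1955
   box rim 351 (array([ 605. , -283.1]), array([201. , 100.2]), 88.34) 0.0515
top lid top 1076 (array([ 604.8, -270.7]), array([214.8, 105.2]), 86.69) slope deg [ 0.64 -0.19] z 0.1938
```

View pics/scene_a.png

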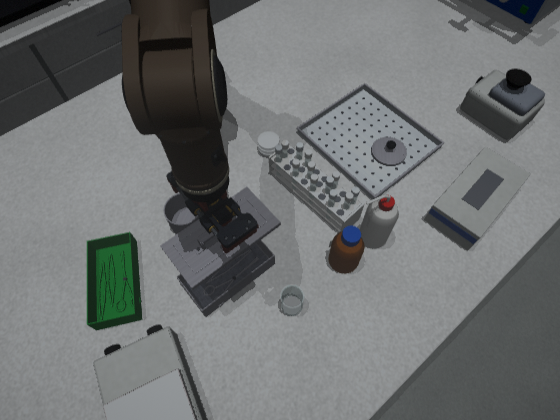

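The lid is over the box at about (222,235), with the bystanders where they were. Correcting by +2 mm and +11 mm, then lowering 112 mm.

```bash
python3 -m creep '[[1,0.002,0.0107,0,0,0,0],[1,0,0,0.01,0,0,0],[1,0,0,0.02,0,0,0],[1,0,0,0.025,0,0,0],[1,0,0,0.02,0,0,0],[1,0,0,0.012,0,0,0],[1,0,0,0.005,0,0,0],[1,0,0,0,0,0,0]]'
python3 -m creep '[[1,0,0,0.01,0,0,0],[1,0,0,0.007,0,0,0],[1,0,0,0.003,0,0,0],[1,0,0,0,0,0,0],[1,0,0,0,0,0,0],[1,0,0,0,0,0,0]]'
python3 off.py 0.606 -0.2825 0.0925 -0.95; python3 look.py b
```

```text
time_s: 9.2
tcp_pos: [0.6054, -0.2834, 0.1121]
tcp_rot: [-0.0, 1.0, -0.008, -0.0]
contact_force: [0.3, -0.1, -1.6]
width: 0.179
time_s: 9.8
tcp_pos: [0.6058, -0.2833, 0.093]
tcp_rot: [0.0, 1.0, -0.008, 0.0]
contact_force: [-0.1, 0.1, -2.3]
width: 0.18
t 9.8 tcp [ 0.6058 -0.2833  0.093 ] F [-0.08  0.09 -2.3 ] w 0.18 q [ 0.01  0.66  0.53  1.63 -0.39  0.96  0.67]
heading -0.92 tilt 0.03 zaxis [ 6.e-04 -2.e-04 -1.e+00]
shift tool [ 0.0001 -0.0008  0.0005] turn about tool z 0.0006
scene lid top 3139 (array([ 604.6, -283.1]), array([210.5, 112.2]), 88.92) slope deg [-0.75 -0.08] z 0.084
   box rim 229 (array([ 653.3, -284.1]), array([199.7,   6.2]), 87.82) 0.0512
top lid top 816 (array([ 609.2, -282.5]), array([225.6,  92.1]), 79.91) slope deg [ 0.55 -0.12] z 0.0819
```

View pics/scene_b.png

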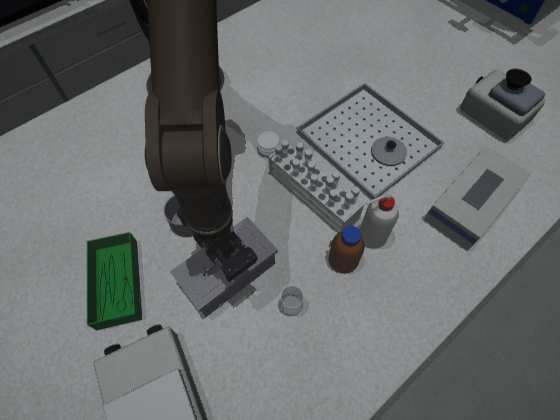

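The lid hangs over the box at about (225,265), lined up with its sides, with a gap of about 21 mm. Nothing else has moved. Handing in.

```bash
python3 -c "
from plant import arm
print(arm.close_job())
s=arm.observe();print(s['time_s'],s['tcp_pos'],s['width'])"
```

```text
the job is handed in; nothing more can be done
None
the job is handed in; nothing more can be done
```

I took the lid by its handle, lifted it clear of the tray and carried it level over the test-tube rack. It is now held still about 20 mm above the box's rim, and I have handed the job in. It took about 10 s of robot time; no verdict is reported.

| Last check | Result |
|---|---|
| Height of the lid's rim above the box's rim | about 21 mm from the arm's position; about 20–22 mm from the two cameras |
| Lid centre from box centre | about 1–2 mm |
| Line-up with the box's sides | about 0.5–1° off |
| Level | within about 1° |
| Grip | handle held at 15.8 mm opening, 35 N set |
| Force at the wrist | about 2 N, the lid's weight |
| Box and other things on the bench | look unmoved in the last picture |

- **Cameras disagree on line-up:** from above, the gripper hides most of the lid. That camera put the lid's angle at 80° and its outline at 226 × 92 mm instead of 210 × 110 mm. I trusted the side camera, which gave 88.9°, and the arm's own heading, which implies 89.1°.
- **Box angle:** the measurements of the box itself ranged from 87.8° to 89.3°.
- **After handing in:** I tried to read the arm once more, but it was no longer available. The figures above are from just before.

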